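Lock the hook bracket and tighten the rack's clamp bolt to the click

ROBOT

A 6-joint arm with a two-finger parallel gripper is mounted at the origin on the work surface. World frame = base frame: x ahead of the robot, y to its left, z up, the work surface at z = 0. Lengths are in m, angles in rad, forces in N, time in s.
With the tool pointing down it reaches from about 0.35 to 0.975 m from the base axis. Payload 4.9 kg.
Tool frame: the origin (TCP) lies at the very end of the fingers, on their centre line; the grasp point (between the pads) lies 19 mm behind it; z points along the fingers, y is the line along which they close (so a half turn about z gives the same grasp; the last joint's range is limited). The gripper opens to 85 mm and grips with 20 to 120 N. Pads are 22 mm wide; open, the fingers measure 114 mm over their backs; the gripper's body (76 mm by 85 mm) begins 54 mm behind the grasp point. The pads swing forward as they close: fully open they stand 13 mm farther back than shut.
Start: joints at [-1.457, 0.053, 1.613, -0, 1.476, -0.119], TCP at [0.144, -0.608, 0.231] pointing down, gripper open.
Joint ranges: [-3.01, 3.01], [-1.01, 2.22], [0.06, 2.58], [-1.02, 4.17], [0.09, 2.62], [-3.14, 3.14]. Speed limits (rad/s): [2.57, 2.57, 3.14, 3.14, 3.14, 3.14].

INTERFACE

Orientations are given as a rotation vector (axis times angle).
In Python, from station import ctrl, imaging gives the robot as it stands.
- The arm moves only by the tool play_rows, never from a script. Its argument "series" is a list of rows, each a list of 3 entries, a list of its own where there are three numbers: the opening, from 0 (shut) to 1 (fully open), then the shift along the tool's x, y, z each as a share of 0.05 m, from -1 to 1, then the turn, a rotation vector about the tool's x, y, z each as a share of 8 degrees, from -1 to 1. In form: [[grip, [dx, dy, dz], [ax, ay, az]], ...]. A call has 1 to 8 rows; each row shifts and turns the commanded pose from where the row before left it, along the tool's axes as they then stand; what a row does not reach is not made up. A row lasts 1/8 s, in which the tool goes at most 62.5 mm and 10.7 degrees, less where a joint would pass 70% of its speed; a pose out of reach is approached as far as the arm can. A call with a number of a shift or a turn outside -1 to 1 is refused whole. A call with a gripper value outside its range is refused whole. The fingers move at their own pace and stop on an object; "force" is the grip in N (left out, the last holds). Time passes only in rows, so rows that do not move let the fingers close. It gives the time, the measured TCP pose, the force, the opening and the grip force at its end, in the units of the state.
- ctrl.get_obs(): the state, without advancing time (a new reading comes with each control period).
- imaging.get_image(name): name is "scene" or "top"; returns a dict with "color" (480x640x3 uint8, blue, green, red), "fx", "fy", "cx", "cy" (pixels), "extrinsics" (4x4, takes a point from world to camera coordinates). Camera axes: x right, y down, z forward; pixel columns grow to the right and rows downward; lengths in m; the calibration is good to about 2 mm. A picture is of the moment at which its call begins. There is no depth.
- ctrl.finish_job(): hands the job in; it is judged then, once.
The state is a dict: "t": time; "q": joint angles; "dq": joint speeds; "effort": joint torques, N m; "tool_pos": TCP position; "tool_rot": TCP orientation; "contact_force": force on the tool from outside, world axes, zero at the start; "wrist_torque": the same for the moment, N m; "opening": finger opening in m; "grip_force": force on a finger pad.
Only numpy, scipy, OpenCV 4.12 (cv2) and the standard library are available. Lean on these libraries where they do the work, as an engineer would, in place of code of your own. Each camera call takes 0.05 s, during which the arm holds its last target. There are 200 camera calls.

TASK

On the washroom rack, press the hook bracket straight down until it is locked fully home on its stop. Then tighten the rack's foot bolt by turning the click wrench that sits on it clockwise (seen from above) until the bolt is tight and the wrench's handle trips, breaking away at its pin into a clear bend of some 10 to 25 degrees; stop there, without folding the handle right round, and let go. Leave the other things on the table where they are.

Things in the scene. Friction and masses are not known exactly. Their poses are not given: they have to be found in the camera images.
- rack: The fixed rack: a white painted wood board lying flat (190 along its x, 340 along its y, 18 thick), carrying a dark steel foot clamp block (52 x 165 mm, top at z 53) with the bolt, and a slotted flat steel upright (44 wide, 14 thick, top at z 185 mm) 110 mm along the rack's +y from the bolt. Origin: on the table, straight below the bolt; z up. It cannot move but stands at a different place and yaw each time. The board reaches from -70 to +270 mm along its y.
- bolt_axis (a point): The bolt's vertical axis, at the middle height of the wrench handle (67 mm above the table; the top of wrench head and bolt is at 80 mm). Axes as the rack's.
- hook_bracket (a joint): How far down the hook bracket has been pressed, in m: 0 is fully up, 0.018 is fully home on its stop ledge (locked). Starts at 0 to 0.004. Its claws are already hooked in the upright's slots; it slides only straight down, stiffly (about 6 N to push), and stays where it is left.
- press_spot (a point): Middle of the flat top face of the hook bracket's arm, a steel bar 20 mm wide that juts out 130 mm from the upright along the rack's +y, with hooks and two plastic hair bands under it. The spot lies 77 mm from the upright's middle (187 mm along the rack's y from the bolt), at z 155 mm with the bracket fully up and 137 mm when locked. Nothing stands above it. Axes as the rack's.
- clamp_bolt (a joint): Angle of the bolt with the wrench head on it, in rad, growing clockwise seen from above: starts at 0 to 0.3, and at 0.7 the bolt is tight and stops hard. Turns with about 0.35 N m. At 0 the wrench head points along -70 degrees in the rack's frame (from the rack's +x, 70 degrees towards its -y); at value b, along -70 degrees - b. The wrench cannot come off the bolt.
- wrench_pin (a point): The wrench's breakaway pin, 46 mm from the bolt axis along the wrench head, 67 mm above the table at its centre height. Its x axis points away from the bolt along the head.
- wrench_handle (a joint): Bend of the wrench handle at its pin relative to the head, in rad, growing clockwise seen from above: 0 is straight (the start), over 0.15 is tripped, 0.7 is folded right over to its end stop; it must stay under 0.45. It holds straight until about 0.85 N m at the pin (about 8 N at wrench_grip), which the bolt gives only when tight, then gives way at about that same torque and stays where it is left.
- wrench_grip (a point): Centre of the wrench's round black rubber handle grip (25 mm diameter, 98 mm long, lying level), 110 mm from the pin and 67 mm above the table. Its x axis points along the handle away from the bolt, z up. Below it and along its sweep is nothing but the board and the bare table. The handle may be held or pushed from the side.
- jar: Bystander: round green glass jar with wooden cap, 64 diameter, 85 tall, on the rack's board near the bracket. Origin: centre of its underside.
- soap_case: Bystander: white plastic flip-top soap case, 65 x 105 x 33 mm, on the table beside the board. Origin: centre of its underside.
- toothbrush: Bystander: bamboo toothbrush, 178 long along its y, lying on the board. Origin: near its middle, underside.
- cup: Bystander: white ceramic mug, 76 diameter, 95 tall, to the robot's right. Origin: centre of its underside.
- hair_brush: Bystander: wooden hair brush, 213 long, 55 wide, 24 tall, lying to the robot's right. Origin: near its middle, underside.
- screwdriver: Bystander: screwdriver lying beyond the rack. Origin: near its middle, underside.

How it is judged:
By the outcome, as a careful person would: the job done as asked, in the order asked, and still so for the second after the job is handed in, with the robot touching nothing.
It also fails if it takes over 48 s, if anything falls off the work surface, if the arm or the gripper's body presses on something with over 40 N, if the wrist force passes 120 N, or if a joint passes its speed limit or range.

## Working session

There is one attempt and no reset: what is moved stays moved. The work goes in short steps, Python scripts to look and compute and a tool call to move; the robot and the scene stay as the last step left them, time stands still between calls to the robot, and variables do not carry over. Pictures are saved under pics/ and viewed, at most 10 in all, crops included, and the job is handed in when it is done.

Besides the shell and the picture viewer there is one more tool, called after "Request:" by a JSON object that holds its "method" and its "body", one argument or row to a line. play_rows: Moves the arm, as the interface text tells. Shift numbers are shares of 0.05 m and turn numbers shares of 8 degrees, none past 1 either way. Its arguments: {"type":"object","properties":{"series":{"type":"array"},"force":{"type":"number"}},"required":["series"]}

```bash
mkdir -p pics; python3 - <<'E'
from station import ctrl, imaging
import cv2,pickle
d={}
for n in("scene","top"):
    d[n]=imaging.get_image(n); cv2.imwrite(f"pics/{n}0.png",d[n]["color"])
    print(n,d[n]["fx"],d[n]["cx"],d[n]["cy"],d[n]["extrinsics"])
pickle.dump(d,open("d0.pkl","wb"))
o=ctrl.get_obs();print(o["t"],o["tool_pos"],o["tool_rot"],o["opening"])
E
```

```text
scene 527.9547008863086 318.20836388896663 239.22320477147855 [[-0.72191615  0.69186842 -0.01245623  0.4671697 ]
 [ 0.46408951  0.47073568 -0.75035248 -0.12712735]
 [-0.5132816  -0.54747238 -0.66092057  1.54106374]
 [ 0.          0.          0.          1.        ]]
top 495.10080861076204 312.8593429961741 236.50182272797102 [[ 0.01804081 -0.99958382  0.02251042 -0.08799262]
 [-0.99410409 -0.02034038 -0.10650503  0.59502662]
 [ 0.10691857 -0.02045626 -0.99405732  1.12443646]
 [ 0.          0.          0.          1.        ]]
0.1 [ 0.1441334  -0.60758256  0.23018077] [-3.11849977e+00 -3.64674580e-01 -1.12125793e-06] 0.08564464535532726
```

View pics/top0.png

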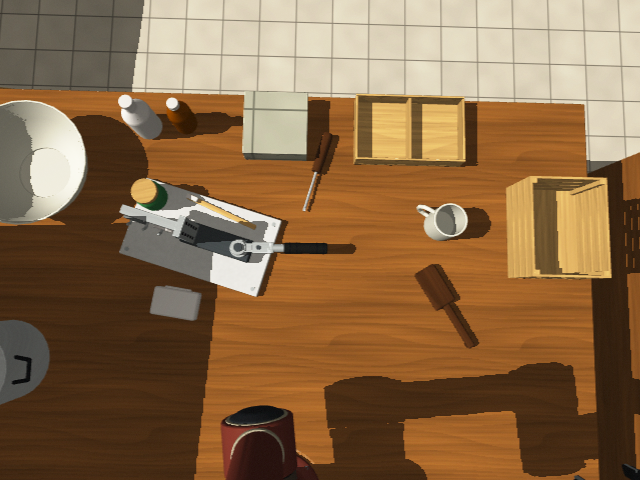

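View pics/scene0.png

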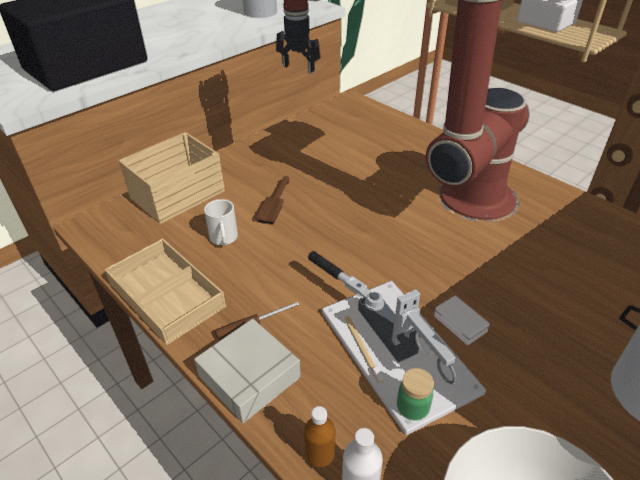

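The top view shows the board with corners near (152,180), (286,221), (258,296), (121,251), the bolt at (238,247), and the grip at about (305,248). The arm bar ends at about (122,210). I'll enlarge both views.

```bash
cat > h.py <<'E'
import numpy as np
def ray(d,u,v,z):
    E=np.array(d["extrinsics"]);R,t=E[:3,:3],E[:3,3];c=-R.T@t
    r=R.T@np.array([(u-d["cx"])/d["fx"],(v-d["cy"])/d["fy"],1.]);return c+r*(z-c[2])/r[2]
def proj(d,p):
    E=np.array(d["extrinsics"]);q=E[:3,:3]@np.array(p)+E[:3,3]
    return np.array([d["fx"]*q[0]/q[2]+d["cx"],d["fy"]*q[1]/q[2]+d["cy"]])
E
python3 - <<'E'
import pickle,cv2
d=pickle.load(open("d0.pkl","rb"))
a=cv2.resize(d["top"]["color"][170:305,110:335],None,fx=3.5,fy=3.5,interpolation=cv2.INTER_CUBIC);cv2.imwrite("pics/t0.png",a)
a=cv2.resize(d["scene"]["color"][245:430,300:490],None,fx=3.2,fy=3.2,interpolation=cv2.INTER_CUBIC);cv2.imwrite("pics/s0.png",a)
E
```

```text
(no output)
```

View pics/t0.png

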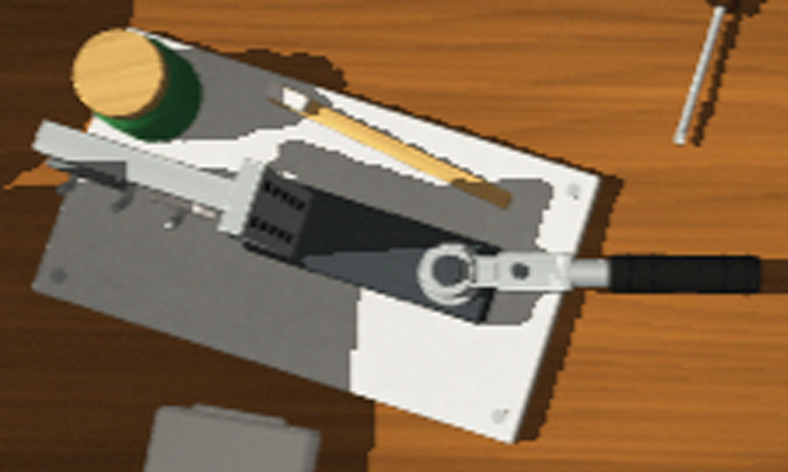

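View pics/s0.png

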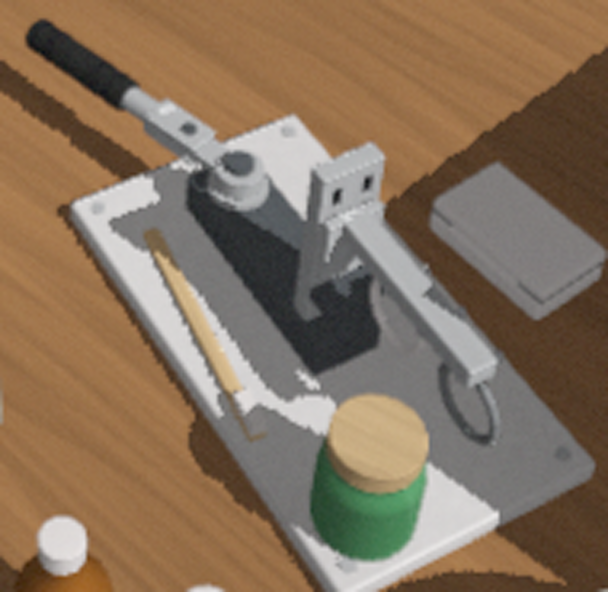

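```bash
python3 - <<'E'
import pickle,numpy as np
from h import *
d=pickle.load(open("d0.pkl","rb"));T=d["top"];S=d["scene"]
t=lambda u,v,z:ray(T,110+u/3.5-.36,170+v/3.5-.36,z)[:2]
s=lambda u,v,z:ray(S,300+u/3.2-.34,245+v/3.2-.34,z)[:2]
rt,rb,lb=t(600,178,.018),t(515,442,.018),t(33,290,.018)
print("corners",rt,rb,lb,np.linalg.norm(rt-rb),np.linalg.norm(lb-rb))
yd=lb-rb;yd/=np.linalg.norm(yd);xd=np.array([yd[1],-yd[0]])
print("yaw",np.degrees(np.arctan2(xd[1],xd[0])),np.degrees(np.arctan2(*(rt-rb)[::-1])))
b=t(448,268,.08);bs=s(240,162,.08);print("bolt",b,bs,"from board",(rt+rb)/2+.07*yd)
print("bolt in board", (b-rb)@yd,(b-rb)@xd)
g0,g1=t(612,275,.067),t(760,274,.067);print("grip",(g0+g1)/2,np.degrees(np.arctan2(*(((g0+g1)/2-b))[::-1])),np.linalg.norm((g0+g1)/2-b))
for B in(b,bs,(b+bs)/2):print("press",B+.187*yd)
for z in(.155,.151,.147):
  e=[t(45,121,z),t(33,150,z)];m=(e[0]+e[1])/2
  es=[s(468,380,z),s(496,360,z)];ms=(es[0]+es[1])/2
  print(z,"end",m,ms,"width",np.linalg.norm(e[0]-e[1]),"->spot by end",m-.06*yd,"y in rack",(m-b)@yd,(m-b)@xd)
E
```

```text
corners [ 0.63483202 -0.00072364] [0.45621396 0.05140021] [0.55131277 0.37569884] 0.18606801607281143 0.337954703638532
yaw -16.343488281255944 -16.268161671151514
bolt [0.56633663 0.09172864] [0.56799879 0.09571597] from board [0.56522065 0.09250972]
bolt in board 0.06968682248938798 0.0943246049551227
grip [ 0.56629387 -0.06001492] -90.01614651290397 0.15174356563408142
press [0.61895752 0.27117234]
press [0.62061968 0.27515967]
press [0.6197886  0.27316601]
0.155 end [0.63425175 0.32723749] [0.64340044 0.33367671] width 0.018613628464505372 ->spot by end [0.61736804 0.26966197] y in rack 0.2451033864989577 -0.0011002438706569399
0.151 end [0.63487958 0.32871628] [0.64058964 0.33240202] width 0.018686047399980362 ->spot by end [0.61799587 0.27114076] y in rack 0.24669908785655506 -0.0009139081432658833
0.147 end [0.6355074  0.33019507] [0.63777883 0.33112733] width 0.018758466335455543 ->spot by end [0.6186237  0.27261955] y in rack 0.2482947892141524 -0.0007275724158749532
```

The rack yaw is about -16.3°, the bolt is at (0.566, 0.093), the press spot is at (0.619, 0.272), and the grip is at (0.566, -0.060). I'll move above the press spot with the fingers shut.

Request:
{"method": "play_rows", "body": {
  "series": [
    [0,[0.3,-0.33,0],[0,0,0]],
    [0,[0.6,-0.67,0],[0,0,0]],
    [0,[0.6,-0.67,0],[0,0,0]],
    [0,[0.6,-0.67,0],[0,0,0]],
    [0,[0.6,-0.67,0],[0,0,0]],
    [0,[0.6,-0.67,0],[0,0,0]],
    [0,[0.6,-0.67,0],[0,0,0]],
    [0,[0.6,-0.67,0],[0,0,0]]
  ]
}}

```text
t: 1.1
tool_pos: [0.3055, -0.3105, 0.2308]
tool_rot: [-3.12, -0.364, 0.0]
contact_force: [0.5, 0.0, 0.9]
opening: -0.0005
grip_force: 0.0
```

Request:
{"method": "play_rows", "body": {
  "series": [
    [0,[0.6,-0.67,0],[0,0,0]],
    [0,[0.6,-0.67,0],[0,0,0]],
    [0,[0.6,-0.67,0],[0,0,0]],
    [0,[0.6,-0.67,0],[0,0,0]],
    [0,[0.6,-0.67,0],[0,0,0]],
    [0,[0.6,-0.67,0],[0,0,0]],
    [0,[0.6,-0.67,0],[0,0,0]],
    [0,[0.6,-0.67,0],[0,0,0]]
  ]
}}

```text
t: 2.1
tool_pos: [0.4772, 0.0056, 0.2309]
tool_rot: [3.12, 0.365, -0.001]
contact_force: [0.4, -0.5, 0.9]
opening: -0.0002
grip_force: 0.0
```

Request:
{"method": "play_rows", "body": {
  "series": [
    [0,[0.6,-0.68,0],[0,0,0]],
    [0,[0.6,-0.68,0],[0,0,0]],
    [0,[0.6,-0.68,0],[0,0,0]],
    [0,[0.6,-0.68,0],[0,0,0]],
    [0,[0.6,-0.68,0],[0,0,0]],
    [0,[0.5,-0.57,0],[0,0,0]],
    [0,[0.3,-0.34,0],[0,0,0]],
    [0,[0.2,-0.23,0],[0,0,0]]
  ]
}}

```text
t: 3.1
tool_pos: [0.6191, 0.272, 0.2304]
tool_rot: [3.12, 0.366, -0.002]
contact_force: [-0.5, -0.6, 0.1]
opening: 0.0003
grip_force: 0.0
```

Request:
{"method": "play_rows", "body": {
  "series": [
    [0,[0,0,0.4],[0,0,0]],
    [0,[0,0,0.5],[0,0,0]],
    [0,[0,0,0.3],[0,0,0]],
    [0,[0,0,0],[0,0,0]]
  ]
}}

```text
t: 3.6
tool_pos: [0.6177, 0.2701, 0.1686]
tool_rot: [3.12, 0.364, -0.007]
contact_force: [-0.1, -0.4, 0.3]
opening: -0.0
grip_force: 0.0
```

```bash
python3 - <<'E'
from station import ctrl, imaging
import cv2,numpy as np
from h import *
o=ctrl.get_obs();print(o["t"],o["tool_pos"])
ims=[]
for n,(u0,v0,w,h) in dict(top=(110,170,130,140),scene=(360,230,130,140)).items():
    d=imaging.get_image(n);p=proj(d,o["tool_pos"]);print(n,p)
    ims.append(cv2.resize(d["color"][v0:v0+h,u0:u0+w],None,fx=3,fy=3,interpolation=cv2.INTER_CUBIC))
cv2.imwrite("pics/p1.png",np.hstack(ims))
E
```

```text
3.6 [0.61772661 0.27011354 0.16864245]
top [145.904583   215.81169095]
scene [430.95459245 326.88055036]
```

View pics/p1.png

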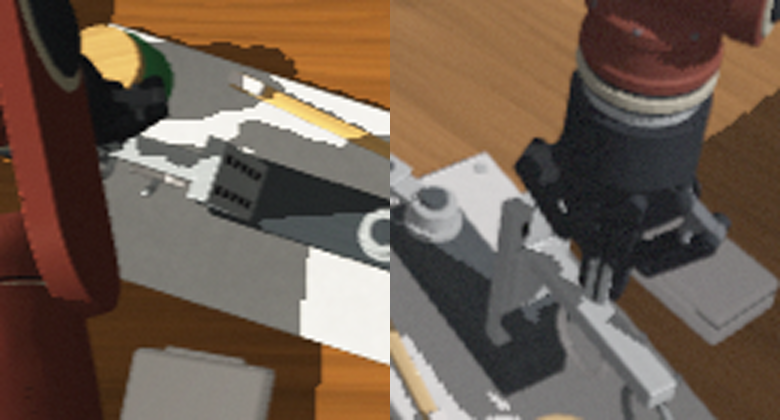

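The fingertips, at crop (600,290), sit centred just over the arm bar. Next I press down in small steps.

Request:
{"method": "play_rows", "body": {
  "series": [
    [0,[0,0,0.2],[0,0,0]],
    [0,[0,0,0.15],[0,0,0]],
    [0,[0,0,0.1],[0,0,0]],
    [0,[0,0,0.1],[0,0,0]],
    [0,[0,0,0],[0,0,0]]
  ]
}}

```text
t: 4.32
tool_pos: [0.619, 0.2711, 0.1443]
tool_rot: [3.12, 0.365, -0.001]
contact_force: [-2.2, -1.5, 3.4]
opening: 0.0002
grip_force: 1.7
```

Request:
{"method": "play_rows", "body": {
  "series": [
    [0,[0,0,0.08],[0,0,0]],
    [0,[0,0,0.06],[0,0,0]],
    [0,[0,0,0],[0,0,0]]
  ]
}}

```text
t: 4.7
tool_pos: [0.6191, 0.2712, 0.1375]
tool_rot: [3.12, 0.365, -0.0]
contact_force: [-1.5, -0.1, 4.6]
opening: -0.0002
grip_force: 2.4
```

Request:
{"method": "play_rows", "body": {
  "series": [
    [0,[0,0,0.04],[0,0,0]],
    [0,[0,0,0.04],[0,0,0]],
    [0,[0,0,0],[0,0,0]]
  ]
}}

```text
t: 5.08
tool_pos: [0.6192, 0.2712, 0.137]
tool_rot: [3.12, 0.365, 0.0]
contact_force: [-8.8, -3.8, 17.3]
opening: -0.0001
grip_force: 8.5
```

Request:
{"method": "play_rows", "body": {
  "series": [
    [0,[0,0,0.06],[0,0,0]],
    [0,[0,0,0],[0,0,0]],
    [0,[0,0,0],[0,0,0]]
  ]
}}

```text
t: 5.45
tool_pos: [0.6193, 0.2713, 0.1368]
tool_rot: [3.12, 0.365, 0.0]
contact_force: [-15.3, -5.1, 26.8]
opening: 0.0002
grip_force: 13.6
```

Bracket is home: z is 0.137 and it holds against 27 N. I'll lift, then go to the far side of the handle.

Request:
{"method": "play_rows", "body": {
  "series": [
    [0,[0,0,-0.2],[0,0,0]],
    [0,[0,0,-0.5],[0,0,0]],
    [0,[0,0,-0.7],[0,0,0]],
    [0,[0,0,-0.6],[0,0,0]],
    [0,[-0.13,0.5,0],[0,0,0]],
    [0,[-0.2,0.75,0],[0,0,0]],
    [0,[-0.2,0.75,0],[0,0,0]],
    [0,[-0.2,0.75,0],[0,0,0]]
  ]
}}

```text
t: 6.45
tool_pos: [0.6142, 0.1265, 0.2271]
tool_rot: [3.12, 0.364, -0.005]
contact_force: [0.1, 0.1, 0.6]
opening: 0.0
grip_force: 0.0
```

Request:
{"method": "play_rows", "body": {
  "series": [
    [0,[-0.2,0.75,0],[0,0,0]],
    [0,[-0.2,0.75,0],[0,0,0]],
    [0,[-0.2,0.75,0],[0,0,0]],
    [0,[-0.2,0.75,0],[0,0,0]],
    [0,[-0.2,0.75,0],[0,0,0]],
    [0,[0,0,0],[0,0,0.84]],
    [0,[0,0,0],[0,0,0.84]],
    [0,[0,0,0],[0,0,0]]
  ]
}}

```text
t: 7.45
tool_pos: [0.6087, -0.0659, 0.2275]
tool_rot: [-3.141, 0.002, 0.005]
contact_force: [0.4, -0.8, 0.3]
opening: 0.0003
grip_force: 0.0
```

```bash
python3 - <<'E'
from station import ctrl, imaging
import cv2,numpy as np
from h import *
o=ctrl.get_obs();print(o["t"],o["tool_pos"],o["tool_rot"],o["contact_force"],o["q"])
ims=[]
for n,(u0,v0,w,h) in dict(top=(110,170,230,140),scene=(300,230,190,140)).items():
    d=imaging.get_image(n);p=proj(d,o["tool_pos"]);print(n,p)
    ims.append(cv2.resize(d["color"][v0:v0+h,u0:u0+w],None,fx=1.9,fy=1.9,interpolation=cv2.INTER_CUBIC))
cv2.imwrite("pics/p2.png",np.hstack(ims))
E
```

```text
7.45 [ 0.60874406 -0.06594422  0.22750525] [-3.14118998e+00  2.39989978e-03  4.75454809e-03] [ 0.40767904 -0.84317646  0.26166971] [-2.29250471e-01  2.73230126e-02  1.64535994e+00 -2.99322492e-04
  1.47194843e+00  1.34310387e+00]
top [309.79427765 219.55700905]
scene [308.37693865 217.25544115]
```

View pics/p2.png

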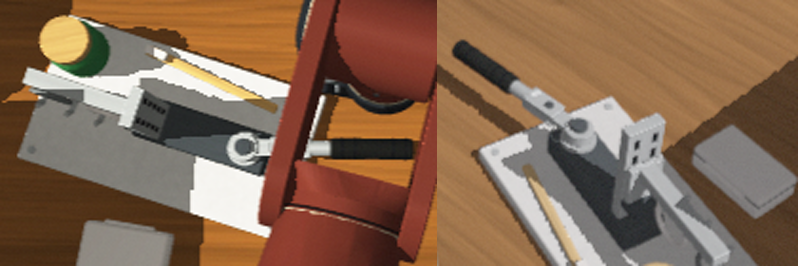

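The bracket has come down onto its stop and the wrench is untouched. I'll descend beside the handle.

Request:
{"method": "play_rows", "body": {
  "series": [
    [0,[0,0,0.4],[0,0,0]],
    [0,[0,0,0.8],[0,0,0]],
    [0,[0,0,0.9],[0,0,0]],
    [0,[0,0,0.8],[0,0,0]],
    [0,[0,0,0.5],[0,0,0]],
    [0,[0,0,0.3],[0,0,0]],
    [0,[0,0,0],[0,0,0]]
  ]
}}

```text
t: 8.43
tool_pos: [0.6087, -0.0647, 0.043]
tool_rot: [-3.141, 0.002, 0.005]
contact_force: [-0.3, -0.2, 0.1]
opening: -0.0001
grip_force: 0.0
```

Request:
{"method": "play_rows", "body": {
  "series": [
    [0,[-0.16,0,0],[0,0,0]],
    [0,[-0.16,0,0],[0,0,0]],
    [0,[-0.16,0,0],[0,0,0]],
    [0,[0,0,0],[0,0,0]]
  ]
}}

```text
t: 8.93
tool_pos: [0.5857, -0.0651, 0.0455]
tool_rot: [3.141, -0.003, 0.001]
contact_force: [0.0, 0.8, 0.6]
opening: 0.0002
grip_force: 0.0
```

Request:
{"method": "play_rows", "body": {
  "series": [
    [0,[-0.22,0.02,0],[0,0,0.5]],
    [0,[-0.22,0.02,0],[0,0,0.5]],
    [0,[-0.22,0.02,0],[0,0,0.5]],
    [0,[-0.22,0.02,0],[0,0,0.5]],
    [0,[0,0,0],[0,0,0]]
  ]
}}

```text
t: 9.55
tool_pos: [0.5416, -0.0642, 0.045]
tool_rot: [-3.111, 0.439, 0.0]
contact_force: [-0.6, -0.0, 0.3]
opening: 0.0002
grip_force: 0.0
```

```bash
python3 - <<'E'
from station import ctrl, imaging
import cv2,numpy as np
ims=[]
for n,(u0,v0,w,h) in dict(top=(180,190,200,150),scene=(270,200,200,150)).items():
    d=imaging.get_image(n)
    ims.append(cv2.resize(d["color"][v0:v0+h,u0:u0+w],None,fx=2,fy=2,interpolation=cv2.INTER_CUBIC))
cv2.imwrite("pics/p3.png",np.hstack(ims))
E
```

```text
(no output)
```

View pics/p3.png

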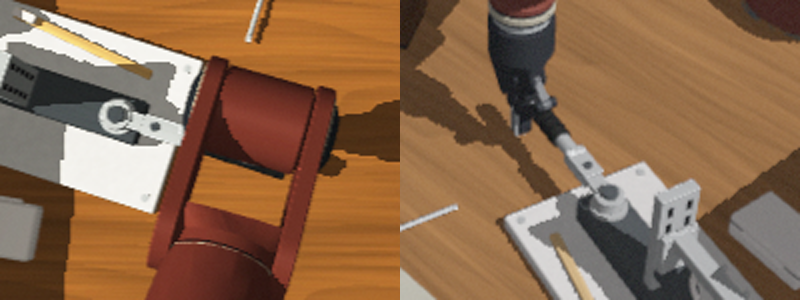

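The wrench has turned about 12–15° with the finger against the grip. I'll continue the arc.

Request:
{"method": "play_rows", "body": {
  "series": [
    [0,[-0.22,0.02,0],[0,0,0.5]],
    [0,[-0.22,0.02,0],[0,0,0.5]],
    [0,[-0.22,0.02,0],[0,0,0.5]],
    [0,[-0.22,0.02,0],[0,0,0.5]],
    [0,[0,0,0],[0,0,0]]
  ]
}}

```text
t: 10.28
tool_pos: [0.4997, -0.0512, 0.0448]
tool_rot: [-3.019, 0.866, 0.001]
contact_force: [0.2, -0.5, -0.3]
opening: -0.0001
grip_force: 0.0
```

Request:
{"method": "play_rows", "body": {
  "series": [
    [0,[-0.11,0.01,0],[0,0,0.25]],
    [0,[-0.11,0.01,0],[0,0,0.25]],
    [0,[0,0,0],[0,0,0]]
  ]
}}

```text
t: 10.65
tool_pos: [0.4899, -0.0462, 0.0448]
tool_rot: [-2.987, 0.973, 0.001]
contact_force: [-0.7, -0.8, 0.1]
opening: 0.0003
grip_force: 0.2
```

Request:
{"method": "play_rows", "body": {
  "series": [
    [0,[-0.11,0.01,0],[0,0,0.25]],
    [0,[0,0,0],[0,0,0]]
  ]
}}

```text
t: 10.9
tool_pos: [0.4864, -0.0442, 0.0453]
tool_rot: [2.969, -1.024, 0.005]
contact_force: [2.8, -3.7, -2.0]
opening: 0.0003
grip_force: 2.4
```

Request:
{"method": "play_rows", "body": {
  "series": [
    [0,[-0.11,0.01,0],[0,0,0.25]],
    [0,[0,0,0],[0,0,0]]
  ]
}}

```text
t: 11.15
tool_pos: [0.4819, -0.0417, 0.0453]
tool_rot: [2.95, -1.075, 0.006]
contact_force: [3.0, -5.5, -1.8]
opening: 0.0002
grip_force: 3.0
```

Request:
{"method": "play_rows", "body": {
  "series": [
    [0,[-0.16,0.02,0],[0,0,0.5]],
    [0,[-0.16,0.02,0],[0,0,0.5]],
    [0,[0,0,0],[0,0,0]]
  ]
}}

```text
t: 11.52
tool_pos: [0.4678, -0.0325, 0.0451]
tool_rot: [2.867, -1.278, 0.003]
contact_force: [0.5, -6.3, -1.4]
opening: 0.0
grip_force: 2.6
```

Request:
{"method": "play_rows", "body": {
  "series": [
    [0,[-0.16,0.02,0],[0,0,0.5]],
    [0,[-0.09,0.01,0],[0,0,0.25]],
    [0,[0,0,0],[0,0,0]]
  ]
}}

```text
t: 11.9
tool_pos: [0.4584, -0.0244, 0.045]
tool_rot: [2.796, -1.426, 0.003]
contact_force: [0.3, -7.9, -0.0]
opening: -0.0003
grip_force: 3.2
```

The bend should now be about 17°. I'll back off, lift and clear the view.

Request:
{"method": "play_rows", "body": {
  "series": [
    [0,[0.2,0,0],[0,0,0]],
    [0,[0.4,0,0],[0,0,0]],
    [0,[0.1,0,-0.5],[0,0,0]],
    [0,[0,0,-0.9],[0,0,0]],
    [0,[0,0,-0.9],[0,0,0]],
    [0,[0,0,-0.9],[0,0,0]],
    [0,[0.5,0.5,-0.5],[0,0,-0.5]],
    [0,[0.6,0.6,0],[0,0,-1]]
  ]
}}

```text
t: 12.9
tool_pos: [0.4714, -0.13, 0.2336]
tool_rot: [-2.935, 1.12, -0.01]
contact_force: [0.5, 0.2, -0.4]
opening: 0.0002
grip_force: 0.0
```

Request:
{"method": "play_rows", "body": {
  "series": [
    [0,[0.6,0.6,0],[0,0,-1]],
    [0,[0.4,0.8,0],[0,0,-1]],
    [0,[0.3,0.8,0],[0,0,-1]],
    [0,[0,0.9,0],[0,0,0]],
    [0,[0,0.9,0],[0,0,0]],
    [0,[0,0.9,0],[0,0,0]],
    [0,[0,0.4,0],[0,0,0]],
    [0,[0,0,0],[0,0,0]]
  ]
}}

```text
t: 13.9
tool_pos: [0.4131, -0.4058, 0.2295]
tool_rot: [-3.101, 0.497, 0.0]
contact_force: [0.1, 0.8, -0.8]
opening: 0.0001
grip_force: 0.0
```

```bash
python3 - <<'E'
from station import ctrl, imaging
import cv2,pickle
d={n:imaging.get_image(n) for n in("top","scene")};pickle.dump(d,open("d1.pkl","wb"))
a=cv2.resize(d["top"]["color"][170:305,110:335],None,fx=3.5,fy=3.5,interpolation=cv2.INTER_CUBIC);cv2.imwrite("pics/t1.png",a)
print(ctrl.get_obs()["tool_pos"])
E
```

```text
[ 0.41374922 -0.40412694  0.22962444]
```

View pics/t1.png

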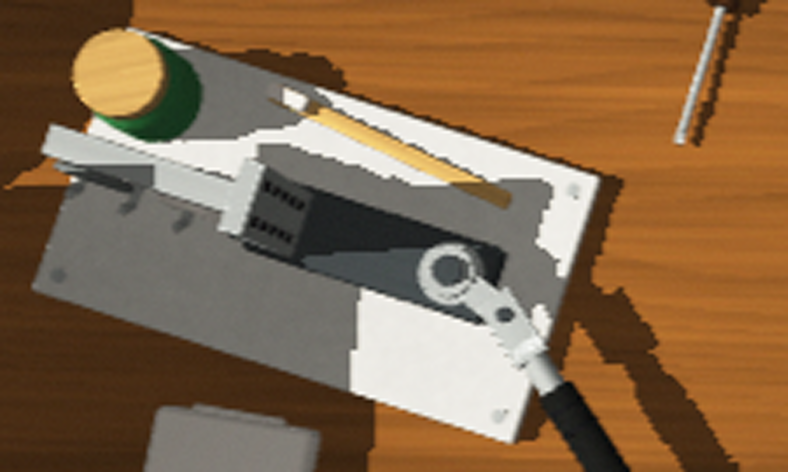

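The top view shows the head at about 39° below the image horizontal, from the bolt (448,268) to the pin (504,314), and the handle at about 55°. I'll measure it more precisely by fitting the black grip.

```bash
python3 - <<'E'
import pickle,cv2,numpy as np
from h import *
for f in("d0.pkl","d1.pkl"):
    d=pickle.load(open(f,"rb"))["top"];i=d["color"]
    m=(i.max(2)<45).astype(np.uint8);m[:,:262]=0;m[:,340:]=0;m[:235]=0;m[340:]=0
    n,l,s,c=cv2.connectedComponentsWithStats(m);k=1+np.argmax(s[1:,4])
    v,u=np.nonzero(l==k);P=np.array([ray(d,a,b,.067)[:2] for a,b in zip(u,v)])
    vx,vy,x,y=cv2.fitLine(P.astype(np.float32),cv2.DIST_L2,0,.01,.01).ravel()
    if vy>0:vx,vy=-vx,-vy
    g=np.array([x,y]);b=np.array([.566,.0925]);dist=np.linalg.norm(g-b)
    # triangle bolt-pin-grip: bend from distance
    bend=np.degrees(np.arccos(np.clip((dist**2-.046**2-.11**2)/(2*.046*.11),-1,1)))
    hd=np.degrees(np.arctan2(vy,vx));pin=g-.11*np.array([vx,vy]);h=pin-b
    print(f,s[k],g,"handle dir",hd,"head dir",np.degrees(np.arctan2(h[1],h[0])),np.linalg.norm(h),"dist",dist,bend)
E
```

```text
d0.pkl [284 243  44  11 460] [ 0.5665604  -0.05966583] handle dir -89.02386 head dir -91.78367022813663 0.042202244298434444 dist 0.15216686082147518 27.959888783090783
d1.pkl [264 279  32  41 433] [ 0.4513971 -0.0047541] handle dir -144.85106 head dir -126.01249110131171 0.041942335729699326 dist 0.15030697754199038 34.138184900619635
```

The handle points at -144.9° and the head at about -126°, so the bend is about 18.5°. That is in range, with the bolt tight and the bracket home.

```bash
python3 -c "
from station import ctrl
print(ctrl.finish_job())"
```

```text
the job is handed in; nothing more can be done
None
```

The job is handed in: I pressed the hook bracket home on its stop first (z 137 mm, held against 27 N), then tightened the bolt until the wrench handle tripped to a bend of about 18°, and let go and moved clear, with nothing else on the table seen to have moved; no verdict came back.

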